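# Shut and lock the sandwich press

### The job

Push the lid of the sandwich press fully shut, and only then flip the lock lever on its left end over from front to back (towards the lid's hinge) until it snaps into its other position. Do it by pushing alone: grip and lift nothing, do not raise the lid any further, and leave the press and the things round it where they stand.

Things in the scene. Friction and masses are not known exactly. Their poses are not given: they have to be found in the camera images.
- sandwich_press: Black and steel sandwich press (2.4 kg, standing loose on rubber feet). Origin: centre of its underside, on the worktop. Axes: +x from the front (lip) to the hinge at the back, +y to its left end, where the lock lever is, z up. Base 190 (x) x 230 (y) mm; shut, the lid is 97 mm high and its sides stand at y = +-113 mm. It slides if pushed sideways with over about 15 N.
- press_lid (a joint): Angle of the lid about its hinge, rad: 0 = fully shut, growing as it opens; starts 0.3 to 0.6. The hinge line runs along the press's y axis at x = 90 mm, z = 54 mm. The lid is 186 mm deep from the hinge to its front edge (a lip 120 mm wide and 14 mm thick stands out about 14 mm farther); its stiff hinge keeps it where it is left. Pushing down on its front part with about 2 N (at most 5 N) shuts it; it does not spring back.
- lid_front (a point): Point on the middle of the lid's top, 21 mm behind its front edge (165 mm from the hinge, measured along the lid): a good place to push down. It moves with the lid (raised 0.6 rad it lies at x = -23 mm, and the front edge at x = -41 mm). Shut, it lies at x = -75, y = 0, z = 94 mm in the press's frame, on the lid's steel shell; the raised panel (3 mm higher) begins 9 mm behind it.
- lock_lever (a joint): Angle of the lock lever about its pivot, rad: 0 = leaning to the front of the press at 0.6 rad from upright (unlocked, the start), 0.6 = upright (dead centre), 1.2 = leaning to the back at 0.6 rad (locked). An over-centre spring drives it away from upright to the nearer end stop; about 4 N level at the knob starts it moving, less and less up to the centre, and past the centre it snaps over by itself. It is free to move whether or not the lid is shut.
- lever_pivot (a point): Pivot of the lock lever, on the left end of the press at x = 0, y = 142, z = 50 mm in the press's frame; the lever turns in the press's x-z plane.
- lever_knob (a point): Centre of the knob at the lever's free end, 70 mm from the pivot: a black roller 20 mm in diameter, 26 mm long along the press's y, on a steel rod 10 mm thick. Unlocked, it lies at x = -40, y = 142, z = 108 mm in the press's frame (locked: x = +40); upright its top stands at z = 130 mm. The lid's side is 16 mm from the knob's inner end.
- mug_spare: Bystander: white mug, 92x127x95 mm, behind the press. Origin: centre of its underside.
- salt_shaker: Bystander: salt shaker, 44x44x90 mm, to the left of the press. Origin: centre of its underside.
- spice_jar: Bystander: glass spice jar, 42x42x106 mm, to the right of the press. Origin: centre of its underside.

How it is judged:
By the outcome, as a careful person would: the job done as asked, in the order asked, and still so for the second after the job is handed in, with the robot touching nothing.
It also fails if it takes over 40 s, if anything falls off the work surface, if the arm or the gripper's body presses on something with over 40 N, if the wrist force passes 120 N, or if a joint passes its speed limit or range.

### The arm

A 6-joint arm with a two-finger parallel gripper is mounted at the origin on a cart in front of the work surface, level with it; the furniture and walls round the work are solid. World frame = base frame: x ahead of the robot, y to its left, z up, the work surface at z = 0. Lengths are in mm, angles in rad, forces in N, time in s.
With the tool pointing down it reaches from about 275 to 750 mm from the base axis. Payload 10.2 kg.
Tool frame: the origin (TCP) lies at the very end of the fingers, on their centre line; the grasp point (between the pads) lies 19 mm behind it; z points along the fingers, x is the direction in which the jaws open and shut, and the axes are right-handed (so a half turn about z gives the same grasp; the last joint's range is limited). The gripper opens to 85 mm and grips with 20 to 120 N. Pads are 22 mm wide; open, the fingers measure 114 mm over their backs; the gripper's body (76 mm by 85 mm) begins 54 mm behind the grasp point. The pads swing forward as they close: fully open they stand 13 mm farther back than shut.
Start: joints at [-1.45, 0.313, 1.498, -0, 1.331, -0.223], TCP at [176.948, -494.288, 231.294] pointing down, gripper open.
Joint ranges: [-2.94, 2.94], [-0.97, 2.17], [0.19, 2.56], [-1.23, 4.37], [0.02, 3.11], [-2.88, 2.88]. Speed limits (rad/s): [2.39, 2.39, 3.01, 3.14, 3.14, 3.14].

### API

Orientations are given as a unit quaternion [w, x, y, z].
In Python, from rig import ctrl, cams gives the robot as it stands.
- The arm moves only by the tool play_rows, never from a script. Its argument "steps" is a list of rows, each a list of 2 entries, a list of its own where there are three numbers: the shift along the tool's x, y, z normalised to -1 to 1, where 1 is 0.75 m, then the turn, a rotation vector about the tool's x, y, z normalised to -1 to 1, where 1 is 45 degrees. A call has 1 to 20 rows; each row shifts and turns the commanded pose from where the row before left it, along the tool's axes as they then stand; what a row does not reach is not made up. A row lasts 1/10 s, in which the tool goes at most 50 mm and 8.59 degrees, less where a joint would pass 70% of its speed; a pose out of reach is approached as far as the arm can. A call with a number of a shift or a turn outside -1 to 1 is refused whole. A call with a gripper value outside its range is refused whole. "grip" is the closure, from 0 (fully open) to 1 (shut), set as the call begins (left out, the last holds). The fingers move at their own pace and stop on an object; "squeeze" is the grip in N (left out, the last holds). Time passes only in rows, so rows that do not move let the fingers close. It gives the time, the measured TCP pose, the force and the opening at its end, in the units of the state.
- ctrl.sense(): the state, without advancing time (a new reading comes with each control period).
- cams.capture(name): name is "scene" or "side" or "wrist"; returns the picture (420x560x3 uint8, red, green, blue); there is no depth.
- cams.camera_info(name): a dict with "fx", "fy", "cx", "cy" (pixels), "xyz" and "attitude" of the camera in the world. Camera axes: x right, y up, looking along -z (the intrinsics and any distortion apply to the point x, -y, -z); pixel columns grow to the right and rows downward; lengths in mm; the calibration is good to about 2 mm. A picture is of the moment at which its call begins: read the wrist's pose just before it. camera_info takes no time and is no camera call; for the wrist camera it gives the pose at the moment of the call.
- ctrl.finish_job(): hands the job in, once; it reports no verdict.
Trained networks look in the newest picture that a camera, given by its name, has taken for a name from the list of things; names that differ only in an ending like _2 or _b are one class to them, and where a whole thing is asked for, a point or a joint stands for the part that bears it (a point fixed in the world has none). Each returns a list of dicts, best first, with "p" (0 to 1); they miss things now and then, are a little off and sometimes report something else, mostly with a low value. They report only what shows in the picture. A call takes as long as a camera call.
- cams.search_frame(camera, thing): "rect" ([centre column, centre row, width, height] in pixels, round what is visible of it).
- cams.tip_of(camera, thing): "pixel" ([column, row] in pixels: a listed point, or the origin of a listed thing).
The state is a dict: "time_s": time; "joints": joint angles; "dq": joint speeds; "tau": joint torques, N m; "eef_pos": TCP position; "ee_rot": TCP orientation; "force": force on the tool from outside, world axes, zero at the start; "wrist_torque": the same for the moment, N m; "grip_width": opening from 0.0 (shut) to 1.0 (fully open).
Only numpy, scipy, OpenCV 4.12 (cv2) and the standard library are available. Lean on these libraries where they do the work, as an engineer would, in place of code of your own. Each camera call takes 0.05 s, during which the arm holds its last target.

## Working session

There is one attempt and no reset: what is moved stays moved. The work goes in short steps, Python scripts to look and compute and a tool call to move; the robot and the scene stay as the last step left them, time stands still between calls to the robot, and variables do not carry over. Pictures are saved under pics/ and viewed, and the job is handed in when it is done.

Besides the shell and the picture viewer there is one more tool, called as name(argument=value, ...), one argument or row to a line, values as JSON. play_rows: Moves the arm, as the interface text tells. Its arguments: {"type":"object","properties":{"steps":{"type":"array"},"grip":{"type":"number"},"squeeze":{"type":"number"}},"required":["steps"]}

```bash
mkdir -p pics; ls
python3 - <<'E'
from rig import ctrl,cams
import cv2
print(ctrl.sense())
for n in ("scene","side"):
    im=cams.capture(n); cv2.imwrite(f"pics/{n}0.png",im[:,:,::-1]); print(n,cams.camera_info(n))
    for t in ("sandwich_press","lid_front","lever_pivot","lever_knob","mug_spare","salt_shaker","spice_jar"):
        r=cams.tip_of(n,t); print(t,[(x["pixel"],round(x["p"],2)) for x in r[:2]])
E
```

```text
pics
{'time_s': 0.0, 'joints': array([-1.45043160e+00,  3.13442092e-01,  1.49842798e+00, -2.07179446e-05,
        1.33101405e+00, -2.23414604e-01]), 'dq': array([-8.38581413e-04,  6.99277607e-04,  4.55504887e-04,  9.55588397e-04,
       -8.51779513e-04, -5.79735781e-05]), 'tau': array([-2.04848066e-04, -4.12262249e+01, -2.59740901e+01, -2.14101678e-04,
        4.10959430e-03,  2.33739718e-05]), 'eef_pos': array([ 176.89458254, -494.02638074,  230.74255521]), 'ee_rot': array([-4.72772190e-04,  8.17634322e-01, -5.75737526e-01, -4.39949900e-04]), 'force': array([-0.1692748 ,  0.72761149,  0.28847084]), 'wrist_torque': array([0.00611852, 0.01505252, 0.00416523]), 'grip_width': 1.0015756598633647}
scene {'fx': 391.5549183130113, 'fy': 391.5549183130113, 'cx': 279.63698447520323, 'cy': 201.54731433171384, 'xyz': array([102.50253424, 429.14156843, 840.19399253]), 'attitude': array([-0.41922046, -0.15093978,  0.29938336,  0.8437067 ])}
sandwich_press [([254.0, 257.8], 0.73), ([301.0, 239.6], 0.66)]
lid_front [([313.4, 205.5], 0.88)]
lever_pivot [([258.4, 257.1], 0.73)]
lever_knob [([266.7, 260.3], 0.73)]
mug_spare []
salt_shaker [([219.2, 328.5], 0.86)]
spice_jar [([361.1, 181.4], 0.58)]
side {'fx': 528.4701245567992, 'fy': 528.4701245567992, 'cx': 285.5487821777511, 'cy': 213.4606081032608, 'xyz': array([1030.9437554 ,  398.02413553, 1047.55631453]), 'attitude': array([0.40028584, 0.11230892, 0.23265217, 0.87922177])}
sandwich_press [([311.1, 208.8], 0.83)]
lid_front [([328.2, 155.1], 0.85)]
lever_pivot [([366.6, 233.0], 0.69)]
lever_knob [([381.1, 206.2], 0.84)]
mug_spare [([227.4, 279.4], 0.84)]
salt_shaker [([215.3, 157.1], 0.75), ([439.9, 262.0], 0.58)]
spice_jar [([214.2, 160.6], 0.63)]
```

View pics/scene0.png

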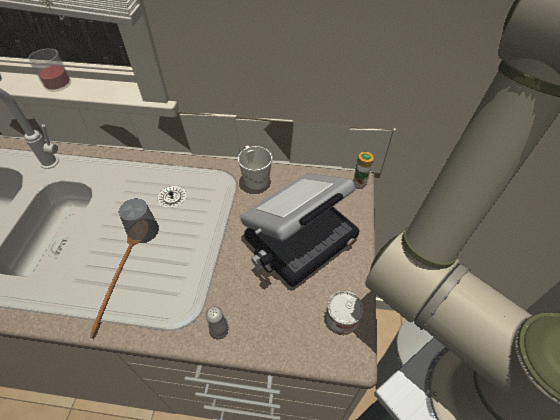

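View pics/side0.png

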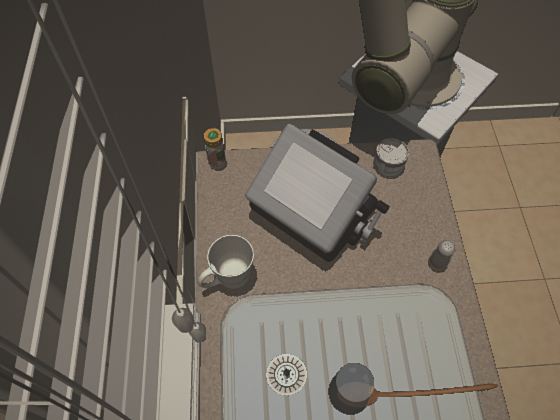

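```bash
cat > h.py <<'E'
import numpy as np
from scipy.spatial.transform import Rotation as R
from scipy.optimize import least_squares
def proj(ci,P):
    P=np.atleast_2d(P); r=R.from_quat(np.roll(ci["attitude"],-1))
    c=r.inv().apply(P-ci["xyz"])
    return np.c_[ci["cx"]+ci["fx"]*c[:,0]/-c[:,2], ci["cy"]-ci["fy"]*c[:,1]/-c[:,2]]
def pp(q,pt): # press->world
    x,y,a=q[:3]; c,s=np.cos(a),np.sin(a); pt=np.atleast_2d(pt)
    return np.c_[x+c*pt[:,0]-s*pt[:,1], y+s*pt[:,0]+c*pt[:,1], pt[:,2]]
def lid(pt,th): # pt shut coords
    pt=np.atleast_2d(np.array(pt,float)).copy(); dx=90-pt[:,0]; dz=pt[:,2]-54
    pt[:,0]=90-(dx*np.cos(th)-dz*np.sin(th))
    # opening raises front: point at dx in front rises
    pt[:,0]=90-dx*np.cos(th)+dz*np.sin(th); pt[:,2]=54+dx*np.sin(th)+dz*np.cos(th)
    return pt
def knob(a): return np.array([70*np.sin(a-.6),142,50+70*np.cos(a-.6)])
E
python3 - <<'E'
from h import *
from rig import cams
import cv2
S,D=cams.camera_info("scene"),cams.camera_info("side")
print(lid([-75,0,94],.6))
obs=[(S,'l',(313.4,205.5)),(S,'p',(258.4,257.1)),(S,'k',(266.7,260.3)),(D,'o',(311.1,208.8)),(D,'l',(328.2,155.1)),(D,'p',(366.6,233)),(D,'k',(381.1,206.2))]
def pt(k,q): return {'l':lid([-75,0,94],q[3]),'p':[[0,142,50]],'k':[knob(0)],'o':[[0,0,0]]}[k]
f=lambda q:np.concatenate([(proj(c,pp(q,pt(k,q)))[0]-o) for c,k,o in obs])
best=min((least_squares(f,[400,-150,a,.4],loss="soft_l1",f_scale=2) for a in np.arange(-3,3,.5)),key=lambda r:r.cost)
q=best.x; print(q,best.cost); print(f(q).reshape(-1,2).round(1))
np.save("q.npy",q)
for n,c,(u,v) in(("scene",S,(200,130)),("side",D,(190,90))):
    im=cv2.imread(f"pics/{n}0.png"); k=4
    cr=cv2.resize(im[v:v+150,u:u+200],None,fx=k,fy=k,interpolation=cv2.INTER_CUBIC)
    def ln(pts,col):
        p=((proj(c,pts)-[u,v]+.5)*k).astype(np.int32); cv2.polylines(cr,[p],True,col,1)
    ln(pp(q,[[-95,-115,0],[-95,115,0],[95,115,0],[95,-115,0]]),(0,255,0))
    ln(pp(q,lid([[-96,-113,94],[-96,113,94],[90,113,94],[90,-113,94]],q[3])),(0,0,255))
    ln(pp(q,[[0,142,50],knob(0)]),(255,255,0))
    cv2.imwrite(f"pics/{n}1.png",cr)
E
```

```text
[[-23.59467752   0.         180.17943271]]
[516.71562354  49.64514907 119.42407259 101.05358274] 8.747130804950801
[[ 1.2  0.1]
 [-1.8  3. ]
 [-0.3 -1.7]
 [ 1.1 -0.3]
 [-1.7  0.2]
 [-0.1 -0.5]
 [ 0.1  0.1]]
```

View pics/scene1.png

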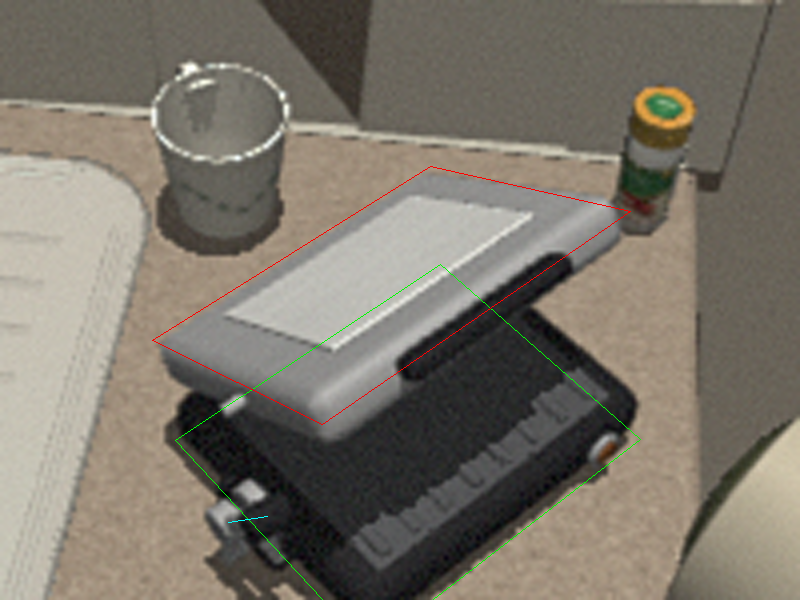

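View pics/side1.png

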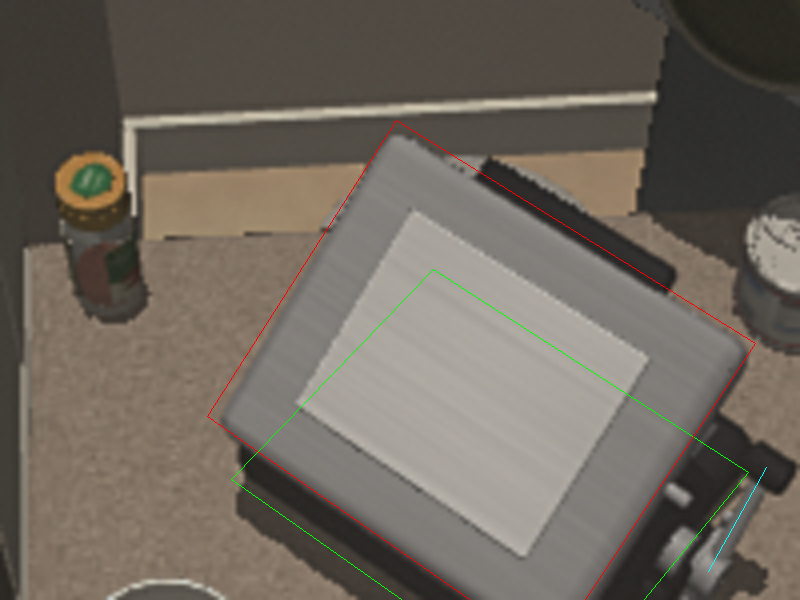

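Run:
```python
from h import *
from rig import cams
import cv2
q=np.load("q.npy"); q[2:]=np.mod(q[2:],2*np.pi); print(q); np.save("q.npy",q)
t=np.linspace(0,2*np.pi,25)
for n,u,v in(("scene",225,220),("side",330,170)):
    c=cams.camera_info(n); im=cv2.imread(f"pics/{n}0.png"); k=8
    print(n, proj(c,[[0,0,0],[100,0,0],[176.9,-494,230]]).round())
    cr=cv2.resize(im[v:v+75,u:u+100],None,fx=k,fy=k,interpolation=cv2.INTER_CUBIC)
    raw=cr.copy()
    def ln(pts,col):
        p=((proj(c,pts)-[u,v]+.5)*k).astype(np.int32); cv2.polylines(cr,[p],True,col,1)
    ln(pp(q,[[-95,-115,0],[-95,115,0],[95,115,0],[95,-115,0]]),(0,255,0))
    ln(pp(q,lid([[-96,-113,94],[-96,113,94],[90,113,94],[90,-113,94]],q[3])),(0,0,255))
    ln(pp(q,[[0,142,50],knob(0)]),(255,255,0))
    for y in(-13,13): ln(pp(q,knob(0)+np.c_[10*np.cos(t),0*t+y,10*np.sin(t)]),(255,0,255))
    cv2.imwrite(f"pics/{n}2.png",np.hstack([raw,cr])[:, :] if 0 else np.hstack([cv2.resize(raw,None,fx=.5,fy=.5),cv2.resize(cr,None,fx=.5,fy=.5)]))
```

```text
[5.16715624e+02 4.96451491e+01 4.35517501e-02 5.22617826e-01]
scene [[489. 403.]
 [447. 361.]
 [595. 159.]]
side [[419.  74.]
 [398.  95.]
 [236. -50.]]
```

View pics/scene2.png

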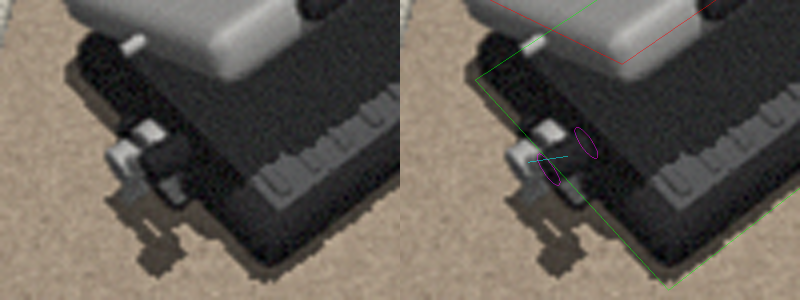

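View pics/side2.png

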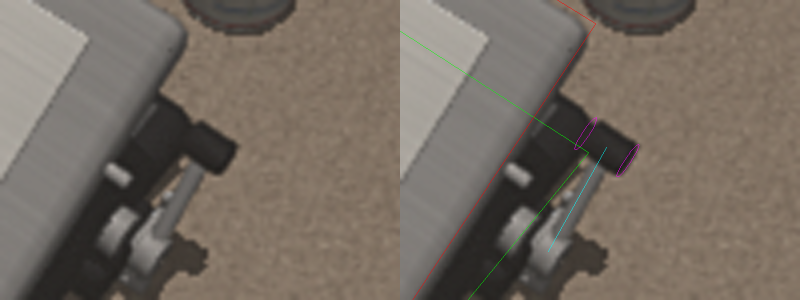

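```bash
cat >> h.py <<'E'
def inpress(q,p):
    d=np.array(p[:2])-q[:2]; c,s=np.cos(q[2]),np.sin(q[2]); return np.array([c*d[0]+s*d[1],-s*d[0]+c*d[1],p[2]])
def toolshift(st,q,target): # press-frame target -> normalised tool shift
    r=R.from_quat(np.roll(st["ee_rot"],-1)); return r.inv().apply(pp(q,target)[0]-st["eef_pos"])/750
E
python3 - <<'E'
from h import *
from rig import ctrl,cams
q=np.load("q.npy"); s=ctrl.sense()
r=R.from_quat(np.roll(s["ee_rot"],-1)); x=r.apply([1,0,0]); print("toolx ang",np.arctan2(x[1],x[0]))
w=np.array([0,0,-(-np.pi/2+q[2]-np.arctan2(x[1],x[0]))]); print("turn tool z norm",w[2]/(np.pi/4))
s2=dict(s); s2["ee_rot"]=np.roll((r*R.from_rotvec(w)).as_quat(),1)
print("above lid",toolshift(s2,q,[-32,0,231]), pp(q,[-32,0,231]))
# bystanders
from scipy.optimize import least_squares
for n,a in(("salt",("side",(439.9,262))),("bowl",("side",(392,172))),("spice",("side",(214.2,160.6)))):
    c=cams.camera_info(a[0]); f=lambda p:proj(c,[p[0],p[1],0])[0]-a[1]
    print(n,least_squares(f,[500,0]).x.round())
th=np.linspace(.6,0,13); 
print(np.c_[th,90-176*np.cos(th)+40*np.sin(th)+11,54+176*np.sin(th)+40*np.cos(th)].round(2))
E
```

```text
toolx ang -1.2270088162361035
turn tool z norm 0.38227204298129985
above lid [-7.04818880e-01 -4.41498499e-01  3.88701233e-04] [[484.74596682  48.25193359 231.        ]]
salt [437. 345.]
bowl [312. 129.]
spice [ 569. -215.]
[[ 6.0000e-01 -2.1670e+01  1.8639e+02]
 [ 5.5000e-01 -2.8140e+01  1.8009e+02]
 [ 5.0000e-01 -3.4280e+01  1.7348e+02]
 [ 4.5000e-01 -4.0080e+01  1.6657e+02]
 [ 4.0000e-01 -4.5530e+01  1.5938e+02]
 [ 3.5000e-01 -5.0610e+01  1.5192e+02]
 [ 3.0000e-01 -5.5320e+01  1.4423e+02]
 [ 2.5000e-01 -5.9630e+01  1.3630e+02]
 [ 2.0000e-01 -6.3540e+01  1.2817e+02]
 [ 1.5000e-01 -6.7050e+01  1.1985e+02]
 [ 1.0000e-01 -7.0130e+01  1.1137e+02]
 [ 5.0000e-02 -7.2780e+01  1.0275e+02]
 [ 0.0000e+00 -7.5000e+01  9.4000e+01]]
```

play_rows(
  grip=1,
  steps=[
    [[0,0,0],[0,0,0.1274]],
    [[0,0,0],[0,0,0.1274]],
    [[0,0,0],[0,0,0.1274]],
    [[-0.0415,-0.026,0],[0,0,0]],
    [[-0.0415,-0.026,0],[0,0,0]],
    [[-0.0415,-0.026,0],[0,0,0]],
    [[-0.0415,-0.026,0],[0,0,0]],
    [[-0.0415,-0.026,0],[0,0,0]],
    [[-0.0415,-0.026,0],[0,0,0]],
    [[-0.0415,-0.026,0],[0,0,0]],
    [[-0.0415,-0.026,0],[0,0,0]],
    [[-0.0415,-0.026,0],[0,0,0]],
    [[-0.0415,-0.026,0],[0,0,0]],
    [[-0.0415,-0.026,0],[0,0,0]],
    [[-0.0415,-0.026,0],[0,0,0]],
    [[-0.0415,-0.026,0],[0,0,0]],
    [[-0.0415,-0.026,0],[0,0,0]],
    [[-0.0415,-0.026,0],[0,0,0]],
    [[-0.02,-0.0125,0],[0,0,0]],
    [[0,0,0],[0,0,0]],
  ],
)

```text
time_s: 2.8
eef_pos: [458.0, 1.9, 231.2]
ee_rot: [-0.0, 0.723, -0.69, -0.0]
force: [-0.2, -1.4, 0.5]
grip_width: 0.004
```

```bash
cat > st.py <<'E'
from h import *
from rig import ctrl,cams
import cv2,sys
q=np.load("q.npy"); s=ctrl.sense()
print("t",s["time_s"],"press-frame",inpress(q,s["eef_pos"]).round(1),"F",s["force"].round(2),"grip",round(s["grip_width"],3))
r=R.from_quat(np.roll(s["ee_rot"],-1)); print("R",r.as_matrix().round(3).tolist())
for a in sys.argv[2:]:
    im=cams.capture(a); cv2.imwrite(f"pics/{a}_{sys.argv[1]}.png",im[:,:,::-1])
    for t in ("lid_front","lever_knob"):
        print(a,t,[(x["pixel"],round(x["p"],2)) for x in cams.tip_of(a,t)[:2]])
E
python3 st.py a side scene
```

```text
t 2.8 press-frame [-60.7 -45.2 231.2] F [-0.15 -1.38  0.53] grip 0.004
R [[0.047, -0.999, -0.0], [-0.999, -0.047, 0.0], [-0.0, -0.0, -1.0]]
side lid_front [([324.4, 156.3], 0.71)]
side lever_knob [([381.8, 208.3], 0.84)]
scene lid_front [([312.3, 207.1], 0.88)]
scene lever_knob [([268.4, 261.0], 0.63)]
```

play_rows(
  steps=[
    [[-0.02,-0.0125,0],[0,0,0]],
    [[-0.02,-0.0125,0],[0,0,0]],
    [[-0.02,-0.0125,0],[0,0,0]],
    [[0,0,0.02],[0,0,0]],
    [[0,0,0.02],[0,0,0]],
    [[0,0,0.01],[0,0,0]],
    [[0,0,0],[0,0,0]],
  ],
)

```text
time_s: 3.8
eef_pos: [483.3, 46.0, 193.2]
ee_rot: [0.0, 0.722, -0.692, -0.001]
force: [0.7, 0.3, 0.2]
grip_width: 0.001
```

```bash
python3 st.py b side scene
```

```text
t 3.8 press-frame [-33.6  -2.1 193.2] F [0.74 0.33 0.2 ] grip 0.001
R [[0.043, -0.999, -0.002], [-0.999, -0.043, 0.0], [-0.0, 0.002, -1.0]]
side lid_front [([324.6, 159.4], 0.94)]
side lever_knob [([379.1, 206.6], 0.75)]
scene lid_front [([310.9, 205.5], 0.7)]
scene lever_knob [([265.9, 257.5], 0.5)]
```

View pics/scene_b.png

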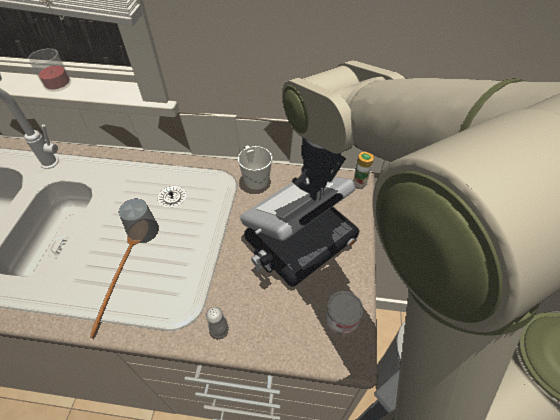

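View pics/side_b.png

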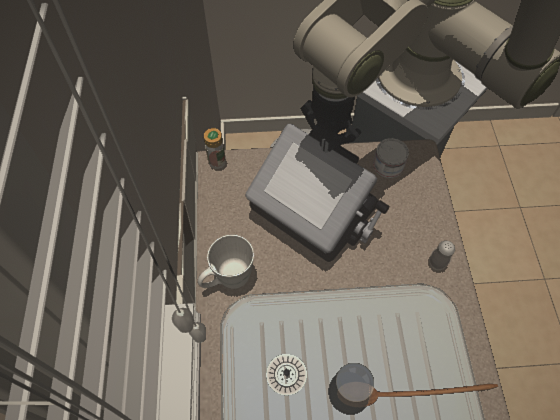

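play_rows(
  steps=[
    [[0,0,0.0073],[0,0,0]],
    [[0,0,0.0073],[0,0,0]],
    [[0,0,0.0073],[0,0,0]],
    [[0,0.0039,0.0046],[0,0,0]],
    [[0,0.0039,0.0046],[0,0,0]],
    [[0,0.0036,0.0048],[0,0,0]],
    [[0,0.0036,0.0048],[0,0,0]],
    [[0,0.0034,0.005],[0,0,0]],
    [[0,0.0034,0.005],[0,0,0]],
    [[0,0,0],[0,0,0]],
  ],
)

```text
time_s: 5.1
eef_pos: [466.7, 45.8, 155.2]
ee_rot: [0.0, 0.722, -0.692, -0.001]
force: [0.4, 0.2, -0.3]
grip_width: -0.002
```

```bash
python3 st.py c side scene
```

```text
t 5.1 press-frame [-50.1  -1.6 155.2] F [ 0.41  0.18 -0.29] grip -0.002
R [[0.044, -0.999, -0.001], [-0.999, -0.044, 0.0], [-0.0, 0.001, -1.0]]
side lid_front [([331.8, 157.4], 0.8)]
side lever_knob [([380.0, 209.1], 0.86)]
scene lid_front [([322.0, 218.6], 0.56)]
scene lever_knob [([265.5, 259.8], 0.75)]
```

View pics/scene_c.png

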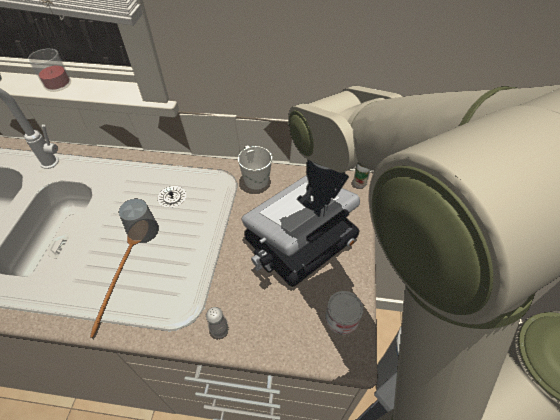

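play_rows(
  steps=[
    [[0,0.0033,0.005],[0,0,0]],
    [[0,0.0033,0.0051],[0,0,0]],
    [[0,0.0031,0.0051],[0,0,0]],
    [[0,0.0031,0.0051],[0,0,0]],
    [[0,0.0029,0.0053],[0,0,0]],
    [[0,0.0029,0.0053],[0,0,0]],
    [[0,0.0026,0.0054],[0,0,0]],
    [[0,0.0026,0.0054],[0,0,0]],
    [[0,0.0023,0.0055],[0,0,0]],
    [[0,0.0021,0.0055],[0,0,0]],
    [[0,0,0],[0,0,0]],
  ],
)

```text
time_s: 6.5
eef_pos: [445.6, 44.9, 115.6]
ee_rot: [0.0, 0.722, -0.692, -0.001]
force: [0.5, -0.2, -0.4]
grip_width: 0.0
```

```bash
python3 st.py d side scene
```

```text
t 6.5 press-frame [-71.2  -1.6 115.6] F [ 0.51 -0.18 -0.4 ] grip 0.0
R [[0.044, -0.999, -0.001], [-0.999, -0.044, 0.0], [-0.0, 0.001, -1.0]]
side lid_front [([335.7, 161.3], 0.79), ([215.3, 159.0], 0.26)]
side lever_knob [([381.4, 206.1], 0.78)]
scene lid_front [([325.2, 235.6], 0.6)]
scene lever_knob [([267.3, 260.1], 0.5), ([301.1, 237.6], 0.31)]
```

Run:
```python
import cv2,numpy as np
a=cv2.imread("pics/scene_d.png")[140:300,220:400]; b=cv2.imread("pics/side_d.png")[90:250,220:400]
cv2.imwrite("pics/d2.png",cv2.resize(np.hstack([a,b]),None,fx=2.2,fy=2.2,interpolation=cv2.INTER_CUBIC))
```

```text
(no output)
```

View pics/d2.png

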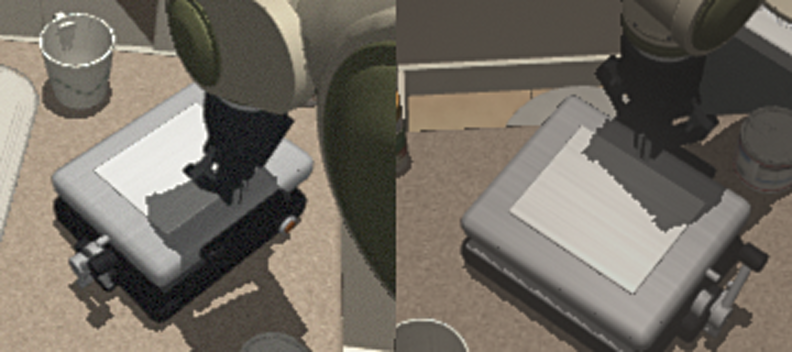

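play_rows(
  steps=[
    [[0,0.001,0.005],[0,0,0]],
    [[0,0.001,0.005],[0,0,0]],
    [[0,0.001,0.005],[0,0,0]],
    [[0,0.001,0.005],[0,0,0]],
    [[0,0.0005,0.0025],[0,0,0]],
    [[0,0,0],[0,0,0]],
  ],
)

```text
time_s: 7.4
eef_pos: [442.4, 44.7, 98.9]
ee_rot: [0.0, 0.722, -0.692, -0.001]
force: [-1.6, 0.2, 0.2]
grip_width: -0.001
```

play_rows(
  steps=[
    [[0,0,0.002],[0,0,0]],
    [[0,0,0],[0,0,0]],
  ],
)

```text
time_s: 7.6
eef_pos: [442.2, 44.7, 97.6]
ee_rot: [0.001, 0.722, -0.691, -0.001]
force: [-4.2, -0.8, 1.5]
grip_width: -0.001
```

play_rows(
  steps=[
    [[0,0,0.0015],[0,0,0]],
    [[0,0,0],[0,0,0]],
  ],
)

```text
time_s: 7.8
eef_pos: [442.0, 44.7, 96.4]
ee_rot: [0.001, 0.722, -0.691, -0.001]
force: [-6.3, -0.8, 1.2]
grip_width: 0.003
```

play_rows(
  steps=[
    [[0,0,0.0015],[0,0,0]],
    [[0,0,0],[0,0,0]],
  ],
)

```text
time_s: 8.0
eef_pos: [441.7, 44.7, 95.2]
ee_rot: [0.001, 0.722, -0.691, -0.001]
force: [-7.5, -1.4, 3.0]
grip_width: -0.0
```

play_rows(
  steps=[
    [[0,0.004,0],[0,0,0]],
    [[0,0,0],[0,0,0]],
  ],
)

```text
time_s: 8.2
eef_pos: [440.1, 44.6, 95.8]
ee_rot: [-0.0, 0.722, -0.692, 0.001]
force: [0.5, -0.2, -0.2]
grip_width: -0.004
```

```bash
python3 st.py e side scene;  python3 - <<'E'
import cv2,numpy as np
a=cv2.imread("pics/scene_e.png")[140:300,220:400]; b=cv2.imread("pics/side_e.png")[90:250,220:400]
cv2.imwrite("pics/e2.png",cv2.resize(np.hstack([a,b]),None,fx=2.2,fy=2.2,interpolation=cv2.INTER_CUBIC))
E
```

```text
t 8.2 press-frame [-76.7  -1.8  95.8] F [ 0.54 -0.23 -0.21] grip -0.004
R [[0.044, -0.999, 0.001], [-0.999, -0.044, -0.0], [0.0, -0.001, -1.0]]
side lid_front [([335.3, 163.9], 0.82)]
side lever_knob [([382.1, 206.6], 0.71)]
scene lid_front [([323.7, 242.5], 0.66)]
scene lever_knob [([265.9, 259.4], 0.6)]
```

View pics/e2.png

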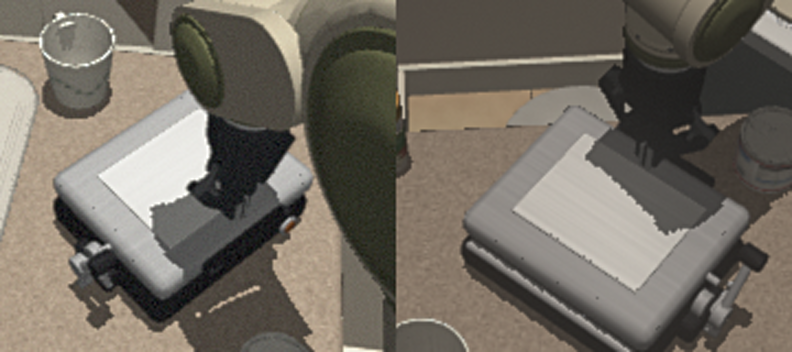

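play_rows(
  steps=[
    [[0,0.001,0.002],[0,0,0]],
    [[0,0,0.0015],[0,0,0]],
    [[0,0,0],[0,0,0]],
  ],
)

```text
time_s: 8.8
eef_pos: [439.3, 44.5, 93.9]
ee_rot: [-0.0, 0.722, -0.691, 0.0]
force: [-3.2, 0.7, 13.3]
grip_width: -0.003
```

play_rows(
  steps=[
    [[0,0.0005,0.0015],[0,0,0]],
    [[0,0,0],[0,0,0]],
  ],
)

```text
time_s: 9.0
eef_pos: [439.3, 44.5, 93.8]
ee_rot: [-0.001, 0.722, -0.691, 0.001]
force: [-7.6, 0.9, 24.3]
grip_width: -0.001
```

play_rows(
  steps=[
    [[0,0,-0.01],[0,0,0]],
    [[0,0,-0.02],[0,0,0]],
    [[0,0,-0.03],[0,0,0]],
    [[0,0,-0.03],[0,0,0]],
    [[-0.04,0.002,0],[0,0,0]],
    [[-0.04,0.002,0],[0,0,0]],
    [[-0.04,0.002,0],[0,0,0]],
    [[-0.04,0.002,0],[0,0,0]],
    [[-0.038,0.002,0],[0,0,0]],
    [[0,0,0],[0,0,0]],
  ],
)

```text
time_s: 10.0
eef_pos: [424.1, 194.9, 159.2]
ee_rot: [-0.0, 0.723, -0.69, -0.0]
force: [-0.4, -0.4, 0.7]
grip_width: 0.001
```

```bash
python3 st.py f side scene;  python3 - <<'E'
import cv2,numpy as np
from h import *
from rig import cams
q=np.load("q.npy")
t=np.linspace(0,2*np.pi,25); o=[]
for n,u,v in(("scene",220,140),("side",230,100)):
    c=cams.camera_info(n); im=cv2.imread(f"pics/{n}_f.png"); k=2.2*1.0
    cr=cv2.resize(im[v:v+160,u:u+180],None,fx=k,fy=k,interpolation=cv2.INTER_CUBIC); raw=cr.copy()
    def ln(pts,col):
        p=((proj(c,pts)-[u,v]+.5)*k).astype(np.int32); cv2.polylines(cr,[p],True,col,1)
    ln(pp(q,[[-96,-113,94],[-96,113,94],[90,113,94],[90,-113,94]]),(0,0,255))
    ln(pp(q,[[0,142,50],knob(0)]),(255,255,0))
    o.append(raw); o.append(cr)
cv2.imwrite("pics/f2.png",cv2.resize(np.vstack([np.hstack(o[:2]),np.hstack(o[2:])]),(700,590)))
E
```

```text
t 10.0 press-frame [-86.2 149.1 159.2] F [-0.39 -0.37  0.72] grip 0.001
R [[0.047, -0.999, -0.0], [-0.999, -0.047, 0.0], [-0.0, 0.0, -1.0]]
side lid_front [([335.9, 167.1], 0.97)]
side lever_knob []
scene lid_front [([325.3, 240.3], 0.55)]
scene lever_knob [([264.3, 261.5], 0.62), ([218.8, 330.7], 0.36)]
```

View pics/f2.png

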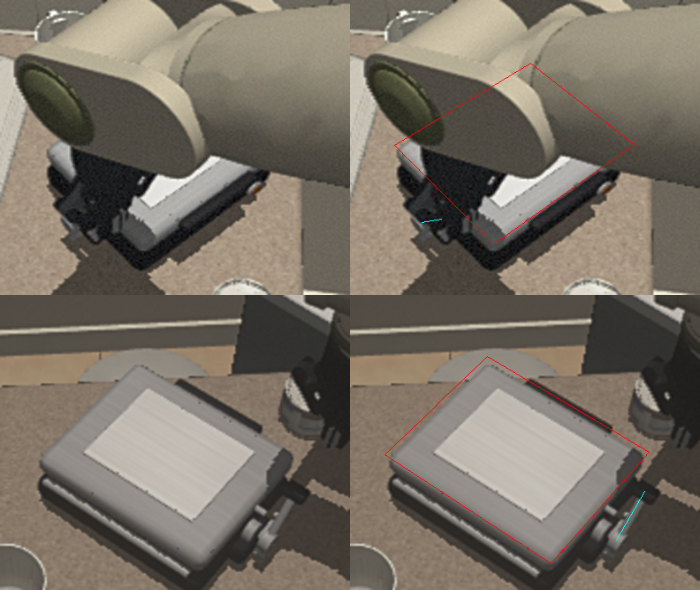

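play_rows(
  steps=[
    [[0,0,0.02],[0,0,0]],
    [[0,0,0.025],[0,0,0]],
    [[0,0,0.02],[0,0,0]],
    [[0,0,0.0125],[0,0,0]],
    [[0,-0.01,0],[0,0,0]],
    [[0,-0.01,0],[0,0,0]],
    [[0,0,0],[0,0,0]],
  ],
)

```text
time_s: 11.0
eef_pos: [441.3, 193.2, 102.0]
ee_rot: [-0.001, 0.722, -0.692, 0.001]
force: [0.2, 0.0, 0.4]
grip_width: 0.003
```

```bash
python3 st.py g side;  python3 - <<'E'
import cv2,numpy as np
a=cv2.imread("pics/side_g.png")[110:260,300:460]
cv2.imwrite("pics/g2.png",cv2.resize(a,None,fx=4,fy=4,interpolation=cv2.INTER_CUBIC))
E
```

```text
t 11.0 press-frame [-69.1 146.7 102. ] F [0.17 0.04 0.44] grip 0.003
R [[0.043, -0.999, 0.002], [-0.999, -0.043, 0.0], [-0.0, -0.002, -1.0]]
side lid_front [([339.1, 168.4], 0.83)]
side lever_knob [([313.3, 210.0], 0.74), ([381.0, 211.3], 0.7)]
```

View pics/g2.png

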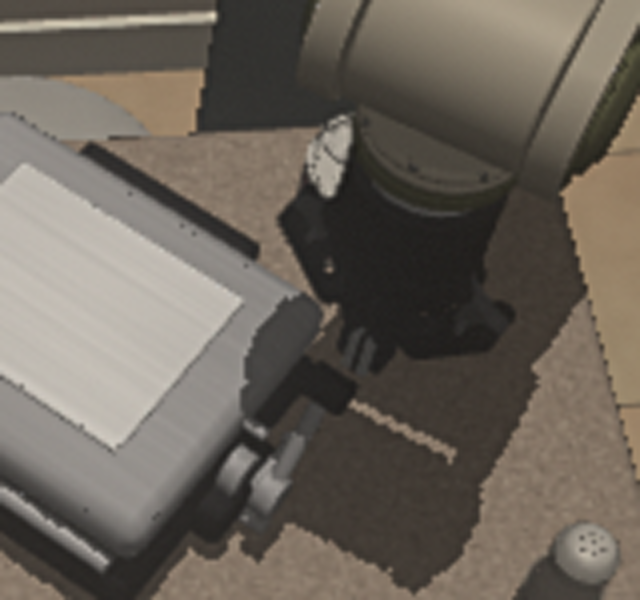

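play_rows(
  steps=[
    [[0.005,-0.005,0],[0,0,0]],
    [[0,-0.005,0],[0,0,0]],
    [[0,-0.005,0],[0,0,0]],
    [[0,-0.005,0],[0,0,0]],
    [[0,-0.005,0],[0,0,0]],
  ],
)

```text
time_s: 11.65
eef_pos: [457.4, 190.4, 101.3]
ee_rot: [0.001, 0.722, -0.691, -0.001]
force: [-6.4, -0.2, 6.3]
grip_width: 0.001
```

play_rows(
  steps=[
    [[0,-0.005,0],[0,0,0]],
    [[0,-0.005,0],[0,0,0]],
    [[0,-0.005,0],[0,0,0]],
    [[0,-0.005,0],[0,0,0]],
  ],
)

```text
time_s: 12.05
eef_pos: [473.9, 190.9, 101.3]
ee_rot: [-0.0, 0.722, -0.692, 0.0]
force: [-2.7, 0.4, 1.9]
grip_width: -0.0
```

```bash
python3 st.py h side;  python3 - <<'E'
import cv2,numpy as np
a=cv2.imread("pics/side_h.png")[110:260,300:460]
cv2.imwrite("pics/h2.png",cv2.resize(a,None,fx=4,fy=4,interpolation=cv2.INTER_CUBIC))
E
```

```text
t 12.05 press-frame [-36.6 143.  101.3] F [-2.68  0.41  1.89] grip -0.0
R [[0.044, -0.999, 0.0], [-0.999, -0.044, 0.0], [-0.0, -0.0, -1.0]]
side lid_front [([336.1, 166.8], 0.93)]
side lever_knob []
```

View pics/h2.png

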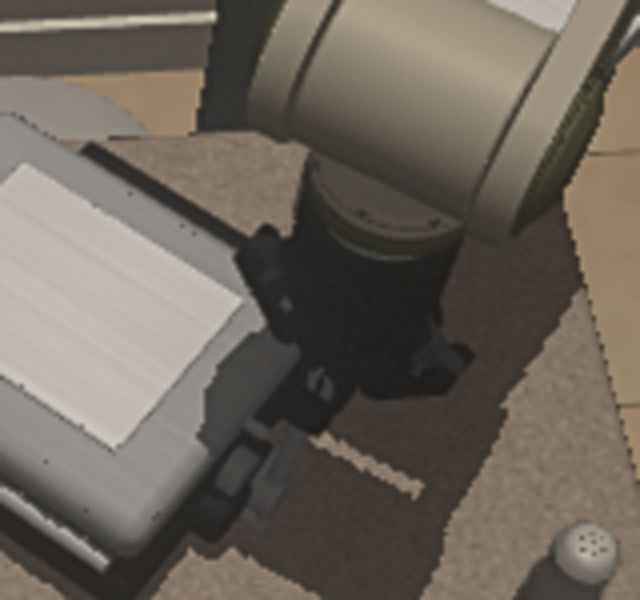

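Lever is rotating with the fingers and the press is unmoved. I'll continue past centre.

play_rows(
  steps=[
    [[0,-0.005,0],[0,0,0]],
    [[0,-0.005,0],[0,0,0]],
    [[0,-0.005,0],[0,0,0]],
    [[0,-0.005,0],[0,0,0]],
  ],
)

```text
time_s: 12.6
eef_pos: [489.1, 191.6, 101.3]
ee_rot: [-0.0, 0.722, -0.692, 0.0]
force: [-0.4, -0.8, -0.3]
grip_width: -0.0
```

play_rows(
  steps=[
    [[0,-0.005,0],[0,0,0]],
    [[0,-0.005,0],[0,0,0]],
    [[0,0,0],[0,0,0]],
  ],
)

```text
time_s: 12.9
eef_pos: [496.6, 191.9, 101.2]
ee_rot: [-0.0, 0.722, -0.692, 0.0]
force: [0.8, -0.4, -0.2]
grip_width: 0.002
```

```bash
python3 st.py i side;  python3 - <<'E'
import cv2,numpy as np
a=cv2.imread("pics/side_i.png")[110:260,300:460]
cv2.imwrite("pics/i2.png",cv2.resize(a,None,fx=4,fy=4,interpolation=cv2.INTER_CUBIC))
E
```

```text
t 12.9 press-frame [-13.9 143.  101.2] F [ 0.76 -0.42 -0.21] grip 0.002
R [[0.044, -0.999, 0.0], [-0.999, -0.044, 0.0], [0.0, -0.0, -1.0]]
side lid_front [([336.5, 165.4], 0.88), ([370.6, 231.6], 0.15)]
side lever_knob [([358.5, 233.0], 0.55), ([214.7, 159.7], 0.42)]
```

View pics/i2.png

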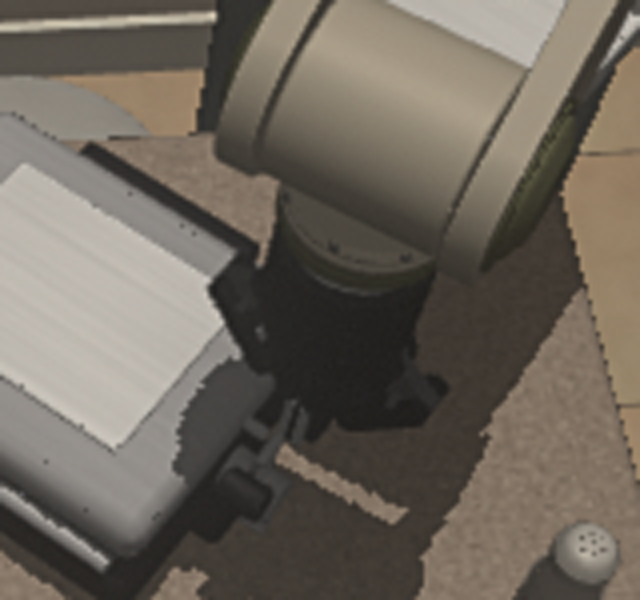

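play_rows(
  steps=[
    [[0,0.02,0],[0,0,0]],
    [[0,0.03,0],[0,0,0]],
    [[0,0.03,0],[0,0,0]],
    [[0,0.02,-0.02],[0,0,0]],
    [[0,0,-0.04],[0,0,0]],
    [[0,0,-0.04],[0,0,0]],
    [[0,0,-0.04],[0,0,0]],
    [[0.06,0,0],[0,0,0]],
    [[0.06,0,0],[0,0,0]],
    [[0.06,0,0],[0,0,0]],
    [[0.06,0,0],[0,0,0]],
    [[0.06,0,0],[0,0,0]],
    [[0.06,0,0],[0,0,0]],
    [[0,0,0],[0,0,0]],
    [[0,0,0],[0,0,0]],
  ],
)

```text
time_s: 14.55
eef_pos: [432.7, -81.6, 206.1]
ee_rot: [-0.0, 0.722, -0.692, -0.0]
force: [0.6, 0.7, -0.2]
grip_width: -0.001
```

```bash
python3 st.py j side scene;  python3 - <<'E'
import cv2,numpy as np
from h import *
from rig import cams
q=np.load("q.npy"); o=[]
for n,u,v in(("scene",190,140),("side",230,100)):
    c=cams.camera_info(n); print(n,proj(c,pp(q,[knob(1.2)])),proj(c,pp(q,[[-75,0,94]])))
    a=cv2.imread(f"pics/{n}_j.png")[v:v+200,u:u+200]; b=cv2.imread(f"pics/{n}0.png")[v:v+200,u:u+200]
    o.append(np.hstack([b,a]))
cv2.imwrite("pics/j2.png",cv2.resize(np.vstack(o),(600,600),interpolation=cv2.INTER_CUBIC))
E
```

```text
t 14.55 press-frame [ -89.6 -127.4  206.1] F [ 0.63  0.72 -0.24] grip -0.001
R [[0.042, -0.999, -0.0], [-0.999, -0.042, 0.0], [-0.0, 0.0, -1.0]]
side lid_front [([335.2, 165.6], 0.7)]
side lever_knob [([360.2, 233.0], 0.66)]
scene lid_front [([325.3, 241.4], 0.67)]
scene lever_knob [([242.3, 234.6], 0.72)]
scene [[244.6532559 235.1756841]] [[324.93685572 237.61822528]]
side [[359.6686414  232.62377506]] [[334.96092028 164.01829468]]
```

View pics/j2.png

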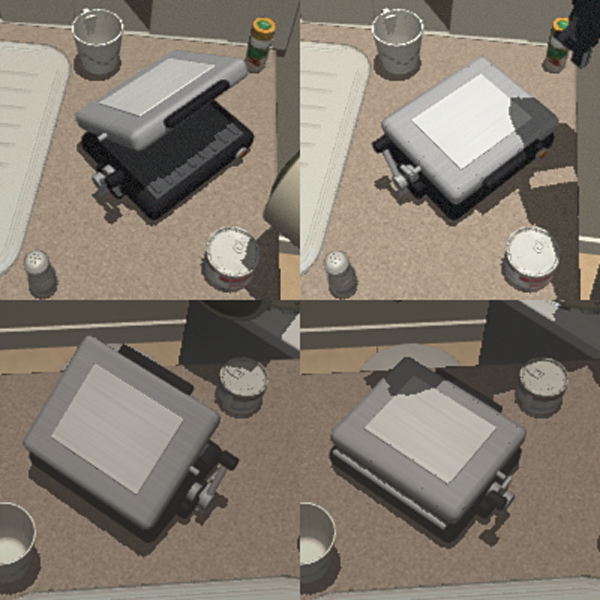

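```bash
python3 -c "
from rig import ctrl
print(ctrl.finish_job())"
```

```text
the job is handed in; nothing more can be done
None
```

The lid is shut and the lock lever is over in its locked position. I handed the job in at about 15 s with the arm clear of everything.

- **Lid:** I pushed it down along its arc with the closed fingertips until it hit a hard stop at z ≈ 94 mm, the stated shut height. The force there reached about 24 N downwards and 8 N sideways. Partway down, the fingers met what was probably the edge of the raised panel, giving about 7.5 N sideways; I moved the tool 3 mm forward and it cleared.
- **Lever:** I then pushed the knob towards the hinge with about 6 N until it snapped past centre on its own.
- **Last checks:** In the side camera, the knob (360, 233) is within 1 px of its predicted locked position. The scene camera agrees to about 2 px.
- **Small disagreement:** The lid point the network reported in the scene camera was about 4 px lower than predicted for a shut lid. I put that down to detection and calibration error, because the hard stop and the pictures both show the lid shut.
- **Press and surroundings:** The before and after pictures show no visible shift of the press, mug, salt shaker or tin. The spice jar also looks unmoved, but the arm partly hid it in the last scene picture.

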